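Check the one-way knob of a copier feed roller on a V-stand

ROBOT

A 6-joint arm with a two-finger parallel gripper is mounted at the origin on the work surface. World frame = base frame: x ahead of the robot, y to its left, z up, the work surface at z = 0. Lengths are in mm, angles in degrees, forces in N, time in s.
With the tool pointing down it reaches from about 350 to 850 mm from the base axis. Payload 8.1 kg.
Tool frame: the origin (TCP) lies at the very end of the fingers, on their centre line; the grasp point (between the pads) lies r.tcp_to_grasp behind it (r.tcp_to_grasp is the distance from the TCP to the grasp point, in mm); z points along the fingers, y is the line along which they close (so a half turn about z gives the same grasp; the last joint's range is limited). The gripper opens to 85 mm and grips with 20 to 120 N. Pads are 22 mm wide; open, the fingers measure 114 mm over their backs; the gripper's body (76 mm by 85 mm) begins 54 mm behind the grasp point. The pads swing forward as they close: fully open they stand 13 mm farther back than shut.
Start: joints at [67.07, 7.471, 85.268, -0, 87.261, -4.893], TCP at [185.754, 570.527, 231.292] pointing down, gripper open.
Joint ranges: [-169.43, 169.43], [-51.17, 129.36], [1.28, 143.12], [-76.62, 256.62], [0, 156.53], [-152.29, 152.29]. Speed limits (degrees/s): [136.94, 136.94, 159.86, 180, 180, 180].

INTERFACE

Orientations are given as [roll, pitch, yaw] about the fixed x, y, z axes, in that order (R = Rz(yaw) Ry(pitch) Rx(roll)).
In Python, from bench import r gives the robot as it stands.
- The arm moves only by the shell command python3 -m handwheel 'ROWS' [OPENING] [FORCE]. ROWS is JSON, a list of rows, each a list of 4 numbers: the shift along the tool's x, y, z in m, then the turn about the tool's z in degrees. A call has 1 to 10 rows; each row shifts and turns the commanded pose from where the row before left it, along the tool's axes as they then stand; what a row does not reach is not made up. A row lasts 1/10 s, in which the tool goes at most 50 mm and 8.59 degrees, less where a joint would pass 70% of its speed; a pose out of reach is approached as far as the arm can. A call is refused whole if a number of a shift passes 0.05 or a number of a turn 8.59, either way. A call with a gripper value outside its range is refused whole. OPENING is the finger opening in m, from 0 to 0.0854, set as the call begins (- or left out, the last holds). The fingers move at their own pace and stop on an object; FORCE is the grip in N (left out, the last holds). Time passes only in rows, so rows that do not move let the fingers close. It gives the time, the measured TCP pose, the force, the opening and the grip force at its end, in the units of the state.
- r.sense(): the state, without advancing time (a new reading comes with each control period).
- r.snapshot(name): name is "scene" or "top"; returns the picture (420x560x3 uint8, red, green, blue); there is no depth.
- r.camera_params(name): a dict with "fx", "fy", "cx", "cy" (pixels), "R" (3x3) and "t" (3): a world point X has camera coordinates R X + t. Camera axes: x right, y down, z forward; pixel columns grow to the right and rows downward; lengths in mm; the calibration is good to about 2 mm. A picture is of the moment at which its call begins. camera_params takes no time and is no camera call.
- r.hand_in(): hands the job in; it is judged then, once.
The state is a dict: "time": time; "joint_pos": joint angles; "qd": joint speeds; "joint_efforts": joint torques, N m; "tool_pos": TCP position; "tcp_rot": TCP orientation; "ft_force": force on the tool from outside, world axes, zero at the start; "wrist_torque": the same for the moment, N m; "finger_gap": finger opening in mm; "grip_force": force on a finger pad.
Only numpy, scipy, OpenCV 4.12 (cv2) and the standard library are available. Lean on these libraries where they do the work, as an engineer would, in place of code of your own. Each camera call takes 0.05 s, during which the arm holds its last target. There are 200 camera calls.

TASK

Lay the feed roller gently across the V-stand, its shaft cradled in both V-notches, the rubber between the uprights and its flat still facing down, and let go of it. Then check its one-way knob, turning it by the knob only: first about a quarter turn clockwise, as seen when facing the knob end of the shaft, which should run loose and leave the roller still, then anticlockwise, which grips, in as many strokes as it takes to carry the roller a quarter turn round until its flat stands upright. Leave the roller lying in the notches like that and leave the other things on the bench where they are.

Things in the scene. Friction and masses are not known exactly. Their poses are not given: they have to be found in the camera images.
- roller: Feed roller, 0.44 kg: steel shaft (200 mm, 12 mm thick), black rubber of D section, white three-lobed knob at one end. Origin: on the axle near the balance point, the place to grip it. y axis: along the shaft to the knob; z: away from the flat (up at the start, lying on its flat, axle 25 mm up, pointing any way). Along y: shaft -90 to 110 mm, rubber -58 to 22, gear 72 to 84, knob 88 to 106.
- knob_mid (a point): Centre of the white knob, on the axle, 97 mm from the roller's origin; turns with the knob, y axis as the roller's. Three straight lobes like thick spokes, 10 mm thick, 18 mm wide along the axle, from a 20 mm hub out to 24.5 mm from the axle: one along its own z axis, the others 120 degrees either side. Beside it, on the roller's side, a 38 mm gear in one piece with it.
- knob (a joint): Angle of the knob on the shaft (rad), -0.25 to 0.25 at the start. It grows when the knob turns clockwise, seen facing the knob end (about the roller's -y): loose, hardly any drag. The other way (about +y) the clutch bites after up to 21 degrees of lost motion; then knob, shaft and rubber turn together. Turn slowly and smoothly by a lobe: shaking the knob to and fro creeps the roller on.
- journal_near (a point): Point on the roller's axle, 36 mm from its origin towards the knob: the bare part of the shaft that belongs in one notch.
- journal_far (a point): Point on the roller's axle, 72 mm from its origin away from the knob: the bare part that belongs in the other notch.
- flat_mid (a point): Middle of the rubber's one flat side, 25 mm from the axle and 18 mm from the roller's origin away from the knob. Otherwise the rubber is a cylinder 62 mm thick, so it is 62 mm across where it is gripped from above.
- vstand: V-stand, fixed: dark steel base 90 x 136 x 12 mm, two aluminium uprights 12 mm thick and 108 mm apart, each with a 90 degree V-notch on top, open upwards, 35 mm wide at the mouth; 95 mm high in all. Origin: centre of its underside. y axis: along the line through both notches, as the shaft must lie; z up. The roller may lie either way round; its weight and a little friction hold it.
- seat_a (a point): Where the axle lies when the 12 mm shaft is cradled in the notch on the stand's +y side: 54 mm from its middle, 85 mm above the bench.
- seat_b (a point): The same for the notch on the stand's -y side.
- solder_reel: Bystander: blue reel of solder standing on its flange, 64 mm across, 45 mm high.
- small_reel: Bystander: small white reel standing on its flange, 48 mm across, 36 mm high.
- old_tyre: Bystander: a worn spare D-shaped rubber sleeve without shaft or knob, 80 mm long, 56 mm high, lying on its flat. Not the roller.
- drive_gear: Bystander: large white gear lying flat, 69 mm across, 20 mm high, no shaft.
- cutters: Bystander: side cutters with red handles, about 145 mm long, lying flat.
- driver: Bystander: screwdriver with a black handle, 180 mm long, lying flat.
There are look-alikes about, which are no part of the job. Leave any pink look-alike of the roller alone.

How it is judged:
By the outcome, as a careful person would: the job done as asked, in the order asked, and still so for the second after the job is handed in, with the robot touching nothing.
It also fails if it takes over 67 s, if anything falls off the work surface, if the arm or the gripper's body presses on something with over 40 N, if the wrist force passes 120 N, or if a joint passes its speed limit or range.

## Working session

There is one attempt and no reset: what is moved stays moved. The work goes in short steps, Python scripts to look and compute and a shell command to move; the robot and the scene stay as the last step left them, time stands still between calls to the robot, and variables do not carry over. Pictures are saved under pics/ and viewed, at most 10 in all, crops included, and the job is handed in when it is done.

```bash
ls; mkdir -p pics
python3 - <<'E'
from bench import r
import cv2,numpy as np
for n in("scene","top"):
    im=r.snapshot(n); cv2.imwrite(f"pics/{n}0.png",im[:,:,::-1]); p=r.camera_params(n); print(n,{k:np.round(v,3).tolist() for k,v in p.items()})
print(r.sense(), r.tcp_to_grasp)
E
```

```text
pics
scene {'fx': 411.097, 'fy': 411.097, 'cx': 281.977, 'cy': 201.545, 'R': [[-0.398, 0.917, 0.023], [0.492, 0.235, -0.838], [-0.774, -0.323, -0.545]], 't': [241.536, -150.698, 1509.884]}
top {'fx': 544.99, 'fy': 544.99, 'cx': 275.205, 'cy': 215.648, 'R': [[0.013, -0.999, 0.029], [-0.982, -0.019, -0.188], [0.188, -0.026, -0.982]], 't': [-60.027, 485.586, 1340.352]}
{'time': 0.1, 'joint_pos': array([ 6.70700050e+01,  7.51208089e+00,  8.53247296e+01,  2.05102484e-04,
        8.72630677e+01, -4.89175355e+00]), 'qd': array([ 0.01074935, -0.04844416, -0.09315202, -0.02319615,  0.02131601,
        0.00797827]), 'joint_efforts': array([ 1.35439976e-03, -5.70945168e+01, -5.01943231e+01, -5.94953326e-05,
        7.99393456e-03, -4.03730860e-05]), 'tool_pos': array([185.55302812, 570.04291309, 230.3196022 ]), 'tcp_rot': array([-1.79900503e+02, -8.72105890e-03,  1.61961741e+02]), 'ft_force': array([-0.28818104, -0.19855964, -0.14761738]), 'wrist_torque': array([ 0.03173249, -0.0460401 , -0.0512251 ]), 'grip_force': 0.0, 'finger_gap': 85.46519750000026} 18.700000000000003
```

View pics/scene0.png

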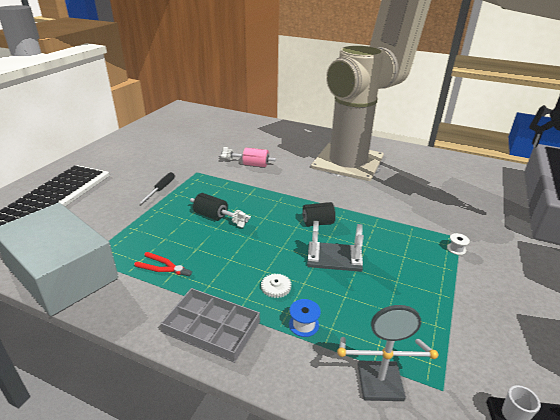

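View pics/top0.png

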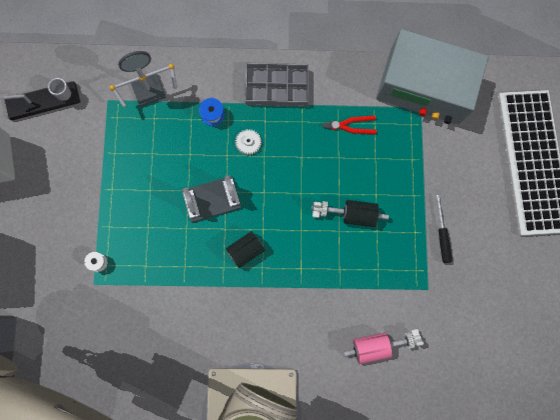

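Candidates: the black D-roller with white knob at top (360,213); the pink roller at (373,348) (look-alike); the old tyre at (245,250), no shaft; the drive gear at (248,142). I choose (360,213), and the stand is at (211,200). Next I check it in a close crop.

```bash
cat > h.py <<'E'
from bench import r
import cv2,numpy as np
def ray(n,u,v):
    p=r.camera_params(n);R=np.array(p['R']);t=np.array(p['t'])
    return -R.T@t, R.T@np.array([(u-p['cx'])/p['fx'],(v-p['cy'])/p['fy'],1])
def plane(n,u,v,z):
    o,d=ray(n,u,v); return o+d*(z-o[2])/d[2]
def two(a,b):
    o1,d1=ray('top',*a);o2,d2=ray('scene',*b)
    s=np.linalg.lstsq(np.c_[d1,-d2],o2-o1,rcond=None)[0]
    p,q=o1+d1*s[0],o2+d2*s[1]; return (p+q)/2,np.linalg.norm(p-q)
def proj(n,X):
    p=r.camera_params(n);c=np.array(p['R'])@X+np.array(p['t']); return c[0]/c[2]*p['fx']+p['cx'],c[1]/c[2]*p['fy']+p['cy']
def crop(im,x0,y0,w,h,s): return cv2.resize(im[y0:y0+h,x0:x0+w,::-1],None,fx=s,fy=s,interpolation=cv2.INTER_CUBIC)
E
python3 - <<'E'
from h import *
t=cv2.imread('pics/top0.png')[:,:,::-1]; s=cv2.imread('pics/scene0.png')[:,:,::-1]
a=np.vstack([crop(t,300,185,100,50,4),crop(t,170,165,100,70,4)])
b=np.vstack([crop(s,175,185,100,50,4),crop(s,285,215,100,70,4)])
cv2.imwrite('pics/c1.png',np.hstack([a,b]))
E
```

```text
(no output)
```

View pics/c1.png

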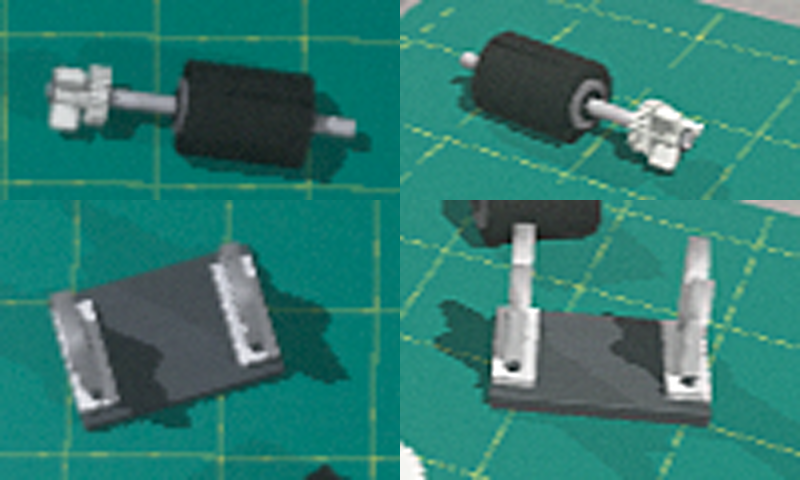

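The crop shows the roller (black D rubber, steel shaft, white knob at top (318,209), far shaft end (389,217)) and the stand with its two notched uprights at top (190,202) and (230,193).

Run:
```python
from h import *
print('cam',ray('top',0,0)[0],ray('scene',0,0)[0])
a=plane('top',388.7,216.8,25);b=plane('top',312.0,208.3,25)
d=b-a;L=np.linalg.norm(d);u=d/L;print('shaft',a,b,L,'yaw of y',np.degrees(np.arctan2(u[1],u[0])),'origin',(a+90*u),(b-110*u))
c=[plane('top',*p,12) for p in((183.7,189.2),(231.2,176.2),(240.7,206.2),(192,219.5))]
C=np.array(c);print(C.round(1),C.mean(0))
for i,j in((0,1),(3,2),(0,3),(1,2)):
    e=C[j]-C[i];print(np.linalg.norm(e),np.degrees(np.arctan2(e[1],e[0])))
# rubber mask for centroid
t=cv2.imread('pics/top0.png');g=t.max(2);m=(g<62).astype(np.uint8);m[:185]=0;m[240:]=0;m[:,:330]=0;m[:,395:]=0
cn=max(cv2.findContours(m,0,2)[0],key=cv2.contourArea);q=cv2.minAreaRect(cn);print(q,plane('top',*q[0],28))
```

```text
cam [ 225.24223329  -15.71497074 1408.88580149] [1339.00107228  301.07726348  690.81688219]
shaft [ 493.23885244 -348.17322506   25.        ] [ 511.94480849 -148.15960094   25.        ] 200.88644211622082 yaw of y 84.65704480246104 origin [ 501.61938836 -258.56426001   25.        ] [ 501.70193125 -257.68166933   25.        ]
[[559.2 187.8  12. ]
 [597.   64.5  12. ]
 [516.6  37.4  12. ]
 [478.9 162.7  12. ]] [537.95916105 113.12657024  12.        ]
128.93524242884826 -72.94817447885946
130.8526650029788 -73.25133537943883
84.13855061994856 -162.6761334653347
84.86154519714653 -161.38491303162004
((361.5076904296875, 213.43849182128906), (33.861480712890625, 23.814666748046875), 7.125016689300537) [ 500.20113211 -276.65503503   28.        ]
```

Roller origin is about (502,-258), y-axis yaw about 84.7°. Stand centre is about (538,113), axis 107°. I turn the tool first.

```bash
cat >> h.py <<'E'
def go(x,y,z,yaw=None):
    s=r.sense();p=s['tool_pos'];R=np.radians(s['tcp_rot'][2]);d=np.array([x,y,z])-p
    c,n=np.cos(R),np.sin(R)
    print('t',round(s['time'],2),'at',p.round(1),s['tcp_rot'].round(1),'tool d',np.round([c*d[0]+n*d[1],n*d[0]-c*d[1],-d[2]],1),'turn',None if yaw is None else round((s['tcp_rot'][2]-yaw+180)%360-180,1),'F',s['ft_force'].round(1))
E
python3 -m handwheel '[[0,0,0,8.59],[0,0,0,8.59],[0,0,0,8.59],[0,0,0,8.59],[0,0,0,8.59],[0,0,0,8.59],[0,0,0,8.59],[0,0,0,8.59],[0,0,0,8.59]]' 0.085 40
python3 -c "
from h import *
go(501.6,-258.2,120,84.7)"
```

```text
time: 1.0
tool_pos: [185.6, 570.2, 230.6]
tcp_rot: [-180.0, 0.1, 84.3]
ft_force: [0.8, -0.1, 0.2]
finger_gap: 85.3
grip_force: 0.0
t 1.0 at [185.6 570.2 230.6] [-1.80e+02  1.00e-01  8.43e+01] tool d [-792.9  396.7  110.6] turn -0.4 F [ 0.8 -0.1  0.2]
```

```bash
python3 -m handwheel '[[-0.04,0.02,0,0],[-0.04,0.02,0,0],[-0.04,0.02,0,0],[-0.04,0.02,0,0],[-0.04,0.02,0,0],[-0.04,0.02,0,0],[-0.04,0.02,0,0],[-0.04,0.02,0,0],[-0.04,0.02,0,0],[-0.04,0.02,0,0]]' >/dev/null
python3 -m handwheel '[[-0.04,0.02,0.01,0],[-0.04,0.02,0.01,0],[-0.04,0.02,0.01,0],[-0.04,0.02,0.01,0],[-0.04,0.02,0.01,0],[-0.04,0.02,0.01,0],[-0.04,0.02,0.01,0],[-0.04,0.02,0.01,0],[-0.04,0.02,0.01,0],[-0.033,0.017,0.01,0]]' >/dev/null
python3 -m handwheel '[[0,0,0.01,0],[0,0,0,0],[0,0,0,0]]'
python3 - <<'E'
from h import *
go(501.6,-258.2,6.3,84.7)
t=r.snapshot('top');s=r.snapshot('scene')
cv2.imwrite('pics/c2.png',np.hstack([crop(t,290,150,130,100,3),crop(s,160,150,130,100,3)]))
E
```

```text
time: 3.3
tool_pos: [506.5, -255.0, 120.8]
tcp_rot: [-179.9, -0.1, 84.7]
ft_force: [-0.7, -0.3, -0.0]
finger_gap: 85.1
grip_force: 0.0
t 3.3 at [ 506.5 -255.   120.8] [-1.799e+02 -1.000e-01  8.470e+01] tool d [ -3.6  -4.6 114.5] turn -0.0 F [-0.7 -0.3 -0. ]
```

View pics/c2.png

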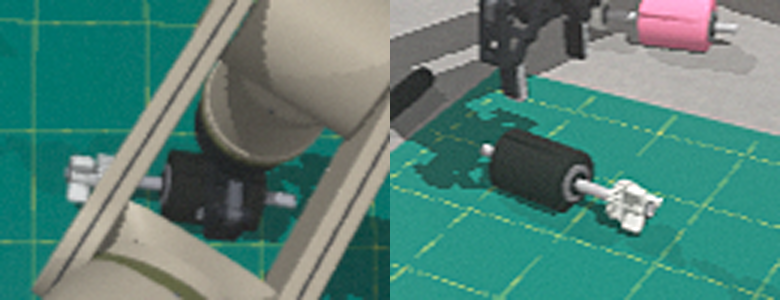

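The gripper straddles the roller at top crop about (225,190), as expected; a small correction and then I descend.

```bash
python3 -m handwheel '[[-0.004,-0.005,0.02,0],[0,0,0.02,0],[0,0,0.02,0],[0,0,0.02,0],[0,0,0.015,0],[0,0,0.01,0],[0,0,0.01,0],[0,0,0,0]]'
python3 -m handwheel '[[0,0,0,0],[0,0,0,0],[0,0,0,0],[0,0,0,0],[0,0,0,0],[0,0,0,0],[0,0,0,0]]' 0.04 40
python3 -m handwheel '[[0,0,-0.005,0],[0,0,-0.01,0],[0,0,-0.02,0],[0,0,-0.03,0],[0,0,-0.03,0],[0,0,-0.03,0],[0,0,-0.02,0],[0,0,0,0]]'
python3 - <<'E'
from h import *
go(532.7,130.2,150,107)
E
```

```text
time: 4.2
tool_pos: [501.2, -258.9, 5.2]
tcp_rot: [-179.9, -0.0, 84.7]
ft_force: [-0.0, -0.3, 0.3]
finger_gap: 84.9
grip_force: 0.0
time: 4.9
tool_pos: [502.9, -260.2, 7.6]
tcp_rot: [179.9, 0.1, 84.6]
ft_force: [-0.1, 0.7, 6.0]
finger_gap: 61.0
grip_force: 45.3
time: 5.7
tool_pos: [503.5, -260.7, 155.4]
tcp_rot: [179.7, 0.2, 84.7]
ft_force: [0.7, -1.1, -3.6]
finger_gap: 60.6
grip_force: 45.0
t 5.7 at [ 503.5 -260.7  155.4] [179.7   0.2  84.7] tool d [391.9  -7.4   5.4] turn -22.3 F [ 0.7 -1.1 -3.6]
```

```bash
python3 -m handwheel '[[0.02,-0.001,0,0],[0.042,-0.001,0,0],[0.042,-0.001,0,0],[0.042,-0.001,0,0],[0.042,-0.001,0,0],[0.042,-0.001,0,0],[0.042,0,0,0],[0.042,0,0,0],[0.042,0,0,0],[0.036,-0.001,0,0]]' >/dev/null
python3 -m handwheel '[[0,0,0,-5.6],[0,0,0,-5.6],[0,0,0,-5.6],[0,0,0,-5.6],[0,0,0,0],[0,0,0,0]]'
python3 - <<'E'
from h import *
go(532.7,130.2,68,107)
t=r.snapshot('top');s=r.snapshot('scene')
cv2.imwrite('pics/c3.png',np.hstack([crop(t,150,130,130,130,3),crop(s,270,150,130,130,3)]))
E
```

```text
time: 7.3
tool_pos: [530.5, 131.2, 150.0]
tcp_rot: [-179.9, -0.0, 106.9]
ft_force: [1.2, -1.0, -3.6]
finger_gap: 60.8
grip_force: 44.9
t 7.3 at [530.5 131.2 150. ] [-179.9   -0.   106.9] tool d [-1.6  1.8 82. ] turn -0.1 F [ 1.2 -1.  -3.6]
```

View pics/c3.png

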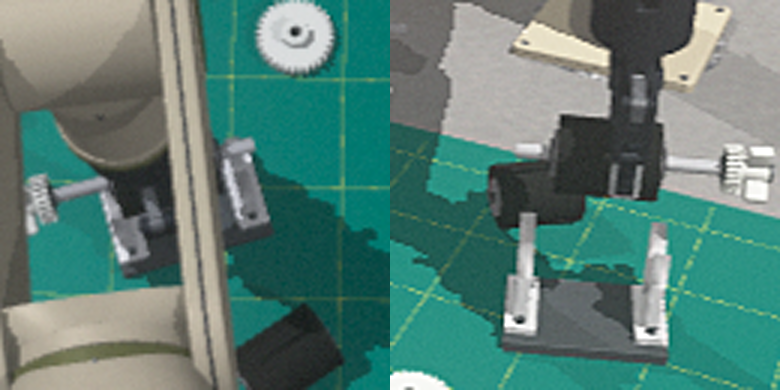

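The roller hangs level over the stand. In the scene crop the rubber spans x 553–665 and the uprights stand at about 527 and 660. I check the lengthwise fit numerically.

Run:
```python
from h import *
C=np.array([538,113]);a=np.radians(107);u=np.array([np.cos(a),np.sin(a)]);v=np.array([np.sin(a),-np.cos(a)])
def st(p): return np.round([(p[:2]-C)@v,(p[:2]-C)@u],1)
f=lambda X,Y:(270+(X-390)/3,150+Y/3)
g=lambda X,Y:(285+(X-400)/4,215+(Y-200)/4)
for n,p,z in(('L back',g(523,227),95),('L front',g(519,265),95),('R back',g(699,240),95),('R front',g(696,283),95),('baseFL',g(490,403),12),('baseFR',g(711,412),12),
  ('shaft end',f(517,150),167.4),('knob face',f(772,160),167.4),('rub L',f(556,165),167.4),('rub R',f(664,165),167.4)):
    print(n,st(plane('scene',*p,z)))
```

```text
L back [-12.6 -51. ]
L front [ 26.8 -51.6]
R back [-14.6  57.3]
R front [29.5 53.6]
baseFL [ 58.7 -62.4]
baseFR [48.1 72.1]
shaft end [  2.1 -63.3]
knob face [-13.1 135.7]
rub L [ 19.1 -32.3]
rub R [ 6.7 51. ]
```

```bash
python3 -m handwheel '[[-0.005,0.003,0.01,0],[0,0,0.02,0],[0,0,0.015,0],[0,0,0.01,0],[0,0,0.006,0],[0,0,0,0]]'
python3 - <<'E'
from h import *
go(532.7,130.2,68,107)
s=r.snapshot('scene')
cv2.imwrite('pics/c4.png',crop(s,285,170,120,110,5))
E
```

```text
time: 8.0
tool_pos: [535.0, 127.4, 89.1]
tcp_rot: [-179.9, -0.0, 107.0]
ft_force: [0.1, -0.2, -3.9]
finger_gap: 61.2
grip_force: 44.9
t 8.0 at [535.  127.4  89.1] [-179.9   -0.   107. ] tool d [ 3.4 -1.4 21.1] turn 0.0 F [ 0.1 -0.2 -3.9]
```

View pics/c4.png

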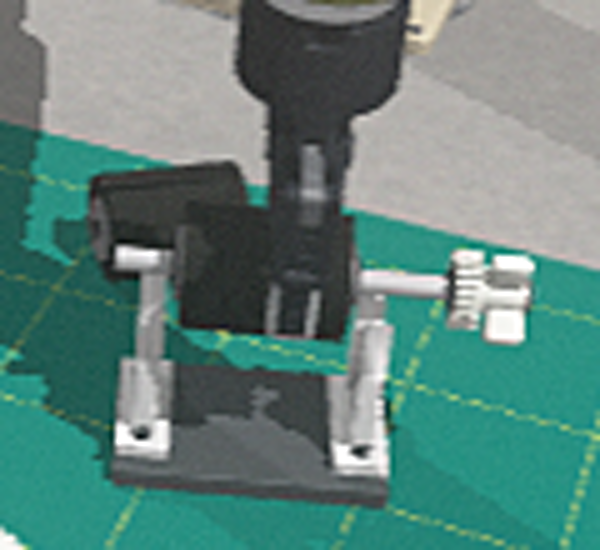

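The rubber (x 180–352) sits between the uprights (about 152 and 371). I nudge slightly left and forward and lower slowly, watching the force.

```bash
python3 -m handwheel '[[-0.002,0.003,0.004,0],[0,0,0.004,0],[0,0,0.003,0],[0,0,0,0]]'
python3 -m handwheel '[[0,0,0.003,0],[0,0,0.002,0],[0,0,0.001,0],[0,0,0,0]]'
```

```text
time: 8.45
tool_pos: [538.8, 126.4, 78.8]
tcp_rot: [-180.0, -0.0, 107.0]
ft_force: [0.0, -0.4, -3.6]
finger_gap: 61.0
grip_force: 44.9
time: 8.85
tool_pos: [538.9, 126.5, 73.1]
tcp_rot: [-180.0, -0.0, 107.1]
ft_force: [-0.1, 0.4, -3.9]
finger_gap: 61.9
grip_force: 45.0
```

```bash
python3 -m handwheel '[[0,0,0.001,0],[0,0,0.001,0],[0,0,0,0]]'
python3 -m handwheel '[[0,0,0.001,0],[0,0,0.001,0],[0,0,0,0]]'
python3 -m handwheel '[[0,0,0.001,0],[0,0,0,0]]'
```

```text
time: 9.15
tool_pos: [539.1, 126.5, 71.6]
tcp_rot: [-180.0, -0.0, 107.1]
ft_force: [-3.5, -0.9, 1.1]
finger_gap: 61.0
grip_force: 45.5
time: 9.45
tool_pos: [539.2, 126.5, 71.0]
tcp_rot: [180.0, 0.0, 107.1]
ft_force: [-9.6, -2.6, 13.7]
finger_gap: 61.0
grip_force: 46.9
time: 9.65
tool_pos: [539.2, 126.4, 70.7]
tcp_rot: [-180.0, 0.0, 107.1]
ft_force: [-15.1, -3.1, 21.2]
finger_gap: 61.4
grip_force: 47.8
```

Contact on the far (+v) notch face, so I back off and shift about 4 mm back.

```bash
python3 -m handwheel '[[0,0,-0.003,0],[0,-0.002,0,0],[0,-0.002,0,0],[0,0,0.001,0],[0,0,0.001,0],[0,0,0,0]]'
python3 -m handwheel '[[0,0,0.001,0],[0,0,0.001,0],[0,0,0,0]]'
python3 -m handwheel '[[0,0,0.001,0],[0,0,0,0]]'
```

```text
time: 10.25
tool_pos: [535.4, 125.3, 69.1]
tcp_rot: [180.0, 0.0, 107.1]
ft_force: [0.5, 0.3, -3.8]
finger_gap: 61.1
grip_force: 45.1
time: 10.55
tool_pos: [535.8, 125.4, 68.2]
tcp_rot: [179.9, 0.0, 107.1]
ft_force: [-2.6, -0.5, 3.9]
finger_gap: 61.0
grip_force: 45.8
time: 10.75
tool_pos: [536.0, 125.4, 68.0]
tcp_rot: [179.9, 0.0, 107.1]
ft_force: [-5.9, -1.0, 11.5]
finger_gap: 61.4
grip_force: 46.7
```

```bash
python3 -m handwheel '[[0,-0.001,-0.001,0],[0,0,0,0]]'
python3 - <<'E'
from h import *
s=r.snapshot('scene');t=r.snapshot('top')
cv2.imwrite('pics/c5.png',np.hstack([crop(s,290,180,110,110,3.6),crop(t,150,140,110,110,3.6)]))
E
```

```text
time: 10.95
tool_pos: [535.5, 125.3, 68.3]
tcp_rot: [179.9, 0.0, 107.1]
ft_force: [2.2, 1.6, 4.7]
finger_gap: 61.3
grip_force: 45.8
```

View pics/c5.png

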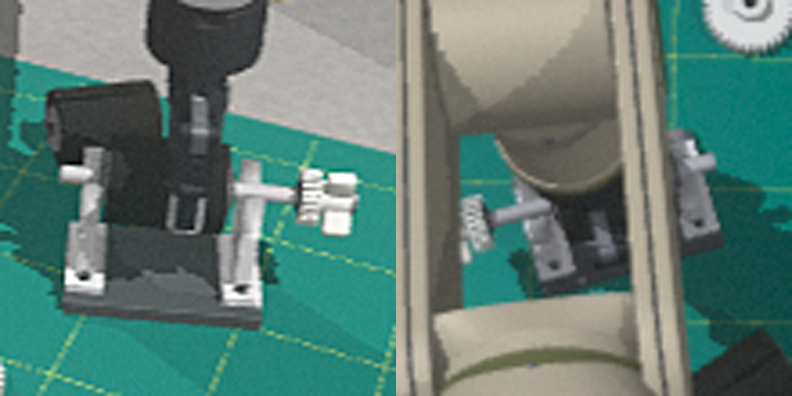

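Left shaft overhang is about 21 mm (should be 18), so I move about 3.5 mm back toward the knob.

```bash
python3 -m handwheel '[[0,0,-0.003,0],[0.002,0,0,0],[0.002,0,0,0],[0,0,0.002,0],[0,0,0.001,0],[0,0,0,0]]'
python3 - <<'E'
from h import *
s=r.snapshot('scene')
cv2.imwrite('pics/c6.png',crop(s,295,200,100,75,8))
E
```

```text
time: 11.65
tool_pos: [533.8, 129.2, 68.1]
tcp_rot: [179.9, 0.0, 107.1]
ft_force: [1.9, 1.9, 5.2]
finger_gap: 60.8
grip_force: 45.9
```

View pics/c6.png

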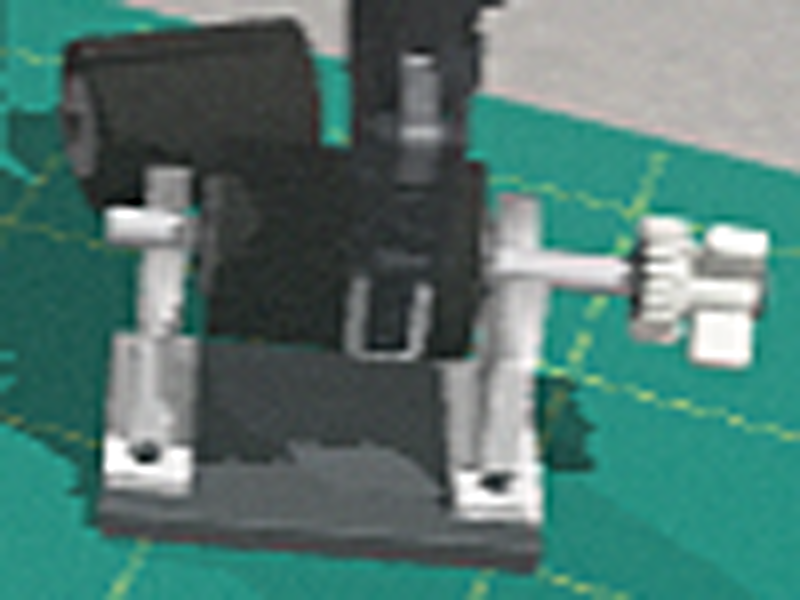

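The roller sits between the uprights with a gap on both sides (rubber x 205–485, uprights about 165 and 518). One lobe points up, another down and forward. I release and rise.

```bash
python3 -m handwheel '[[0,0,0,0],[0,0,0,0],[0,0,0,0]]' 0.068 20
python3 -m handwheel '[[0,0,0,0],[0,0,0,0],[0,0,0,0],[0,0,-0.01,0],[0,0,-0.03,0],[0,0,-0.04,0],[0,0,-0.03,0],[0,0,0,0]]' 0.085
python3 - <<'E'
from h import *
go(535,126,68,107)
# white knob mask in scene averaged
im=np.mean([r.snapshot('scene').astype(float) for _ in range(3)],0);np.save('s1.npy',im)
t=np.mean([r.snapshot('top').astype(float) for _ in range(3)],0);np.save('t1.npy',t)
a=np.radians(107);u=np.array([np.cos(a),np.sin(a),0])
O=np.array([533.8,129.2,85.])
for n in('scene','top'): print(n,[np.round(proj(n,O+k*u),1).tolist() for k in(-90,0,72,84,88,106,110)])
g=im.min(2)
for y in range(220,252): print(y,' '.join('%3d'%v for v in g[y,368:396]))
E
```

```text
time: 12.0
tool_pos: [532.5, 128.7, 66.7]
tcp_rot: [-179.9, -0.0, 107.0]
ft_force: [-0.4, 0.1, 0.4]
finger_gap: 68.4
grip_force: 0.0
time: 12.8
tool_pos: [536.6, 129.4, 184.2]
tcp_rot: [179.4, 0.1, 107.1]
ft_force: [0.4, -0.2, 0.0]
finger_gap: 84.8
grip_force: 0.0
t 12.8 at [536.6 129.4 184.2] [1.794e+02 1.000e-01 1.071e+02] tool d [ -2.7  -2.5 116.2] turn 0.1 F [ 0.4 -0.2  0. ]
scene [[306.2, 227.4], [342.8, 230.5], [372.5, 233.1], [377.5, 233.5], [379.1, 233.7], [386.6, 234.3], [388.3, 234.4]]
top [[237.9, 183.1], [202.9, 192.7], [174.7, 200.5], [170.0, 201.7], [168.4, 202.2], [161.3, 204.1], [159.7, 204.6]]
220  47  47  50  49  51  50  45  44  83  80  45  45  46  48  43  40  42  43  44  40  62  73 128 163 180 186 184 178
221  46  49  48  51  49  47  47  44  83  84  43  48  43  49  49  48  48  44  43  44  40  42  38  44  63  77 128 159
222  45  48  50  50  48  50  43  84  82  45  48  50  49  49  49  50  51  52  49  46  48  51  44  43  41  39  43  41
223  45  44  45  47  50  45  39  80  78  42  46  50  48  47  47  48  51  49  50  47  48  49  46  47  50  47  45  46
224  82  40  43  4
[... 2529 characters left out ...]
  44
246  34  36  40  45  42  44  44  42  45  41  47  42  40  41  39  35  32  35  31  35  38  40  40  44  44  40  43  44
247 130 127  74  37  40  39  43  40  42  41  41  44  40  44  43  44  43  41  42  39  42  39  41  43  42  42  42  43
248  43  44  80  93  59  84  78  34  36  42  42  45  40  42  38  42  43  44  44  43  41  43  43  46  37  43  44  43
249  38  40  38  41  40  41  81 127 131  36  37  35  36  37  36  39  43  43  42  44  43  45  40  41  41  40  44  42
250  43  43  43  42  41  39  42  44  40  81  75 126 129  76  38  31  40  39  38  43  41  41  43  43  45  43  44  45
251  43  42  41  41  44  44  42  37  40  39  37  42  43  82 112  80  82  80  34  33  38  41  42  41  40  38  44  43
```

Placed and free. The scene numbers show an upper lobe tip at about (387,229) and the lower lobe at about (386,241), so the knob leans about +15° to the far side. Next I bring the fingers (30 mm gap) astride the upper lobe.

```bash
python3 -m handwheel '[[0.025,0,0,0],[0.04,0,0,0],[0.038,-0.002,0,0],[0,0,0.02,0],[0,0,0.01,0],[0,0,0,0],[0,0,0,0]]' 0.03
python3 - <<'E'
from h import *
a=np.radians(107);u=np.array([np.cos(a),np.sin(a),0]);K=np.array([533.2,129,0])+103*u
go(*K[:2],99,107)
im=r.snapshot('scene');t=r.snapshot('top')
print('tcp px',proj('scene',r.sense()['tool_pos']),proj('top',r.sense()['tool_pos']), 'knob px top',proj('top',K+[0,0,85]))
cv2.imwrite('pics/c7.png',np.hstack([crop(im,340,180,65,75,6),crop(t,135,165,65,75,6)]))
E
```

```text
time: 13.8
tool_pos: [500.8, 225.9, 146.7]
tcp_rot: [-179.9, 0.0, 107.0]
ft_force: [-0.5, 0.7, 0.8]
finger_gap: 30.0
grip_force: 0.0
t 13.8 at [500.8 225.9 146.7] [-179.9    0.   107. ] tool d [ 0.9  2.6 47.7] turn -0.0 F [-0.5  0.7  0.8]
tcp px (np.float64(389.1743961987141), np.float64(212.31045663670895)) (np.float64(158.44030557640758), np.float64(199.06157772731552)) knob px top (np.float64(162.52904065027474), np.float64(204.04334086763885))
```

View pics/c7.png

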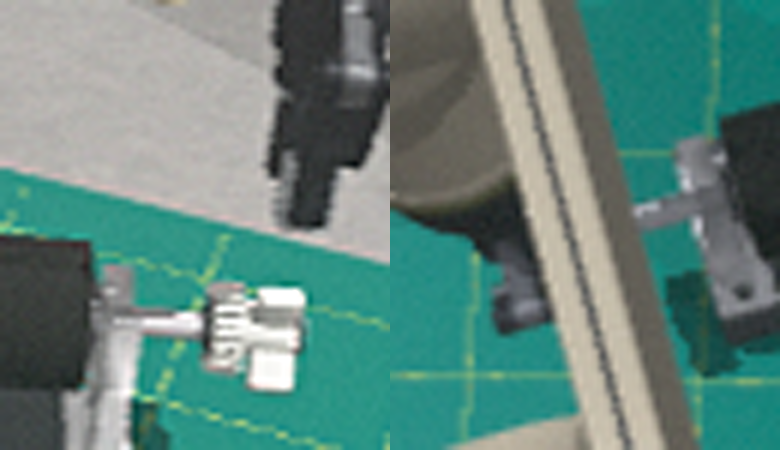

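Finger (scene crop x 275–330) sits about 8 mm outboard of the knob (250–305); the tip height matches. I shift in 4 mm, 6 mm to the far side, and go down astride the lobe.

```bash
python3 -m handwheel '[[-0.004,0.006,0.01,0],[0,0,0.015,0],[0,0,0.012,0],[0,0,0.008,0],[0,0,0.002,0],[0,0,0,0],[0,0,0,0]]'
python3 - <<'E'
from h import *
a=np.radians(107);u=np.array([np.cos(a),np.sin(a),0]);K=np.array([533.2,129,0])+99*u
go(*K[:2],100,107)
im=np.mean([r.snapshot('scene').astype(float) for _ in range(2)],0);np.save('s2.npy',im)
o=np.load('s1.npy');d=np.abs(im-o).max(2)
print('rubber change',d[205:250,320:345].mean())
g=im.min(2)
for y in range(222,248): print(y,' '.join('%3d'%v for v in g[y,374:396]))
E
```

```text
time: 14.6
tool_pos: [508.3, 224.8, 100.7]
tcp_rot: [180.0, 0.0, 107.1]
ft_force: [0.1, 0.3, 0.0]
finger_gap: 30.1
grip_force: 0.0
t 14.6 at [508.3 224.8 100.7] [180.    0.  107.1] tool d [ 0.1 -4.2  0.7] turn 0.1 F [0.1 0.3 0. ]
rubber change 5.185037037037037
222  44  82  81  45  44  55  71  57  47  45  43  45  45  45  45  46  47  48  48  47  49  44
223  35  79  80  40  43  59  60  38  61  76  66  46  50  51  57  57  59  61  55  56  51  42
224  81 108  76  42  44  56  56  44  54 109  98  39  43  44  47  44  43  42  47  48  47  38
225 128 121  34  39  39  41  44  38  85 128 114  62  39  44  47  46  47  40  37  40  36  46
226 119  75  51  53  34  15  28  38  73 123  99  47  43  49  42  44  45  86  94  54  45  42
227 118 152 152 165 227 255 212  16  93 134 100  48  43  46  49  45  46 108 116  54  43  47
228 127 155 151 155 162 216 209 124 124 130  95  39  45  46  47  47  41 134 131  29  43  43
229  70 121 159 157 152 160 164  96  91 118  75  40  41  43  44  51  58 114 100  35  41  42
230  69  90 137 142 141 140 147 143 131 118  77  37  47  49  52  45  92 134  99  32  42  42
231  43  9
[... 853 characters left out ...]
 225 254 247 246 248 255 236  82  29  41  44  43  42  44
241 142 144 143 140 142 140  90 104 221 250 245 245 247 252 233  84  31  39  43  47  42  39
242  58  68  84  95 114  87  45 165 241 249 245 245 247 252 229  51  28  38  45  44  42  44
243  42  40  35  37  39  34  46 179 252 255 255 253 253 255 233  53  35  40  44  39  38  46
244  40  37  43  42  35  36  62 125 177 213 214 222 231 244 205  39  34  42  41  42  42  40
245  44  39  46  41  47  37  36  43  58  57  71  83  85  91  66  31  36  41  45  40  40  41
246  39  43  41  40  44  41  38  40  35  33  30  32  31  35  35  38  40  41  37  45  35  39
247  38  40  34  41  43  42  43  42  40  41  43  40  40  41  35  42  42  42  46  44  42  44
```

The lower lobe has not moved and the fingers stand astride. Now the loose stroke, clockwise (top lobe towards the robot), slowly and in an arc.

```bash
python3 -m handwheel '[[0,-0.002,0,0],[0,-0.003,0,0],[0,-0.003,0,0],[0,-0.003,0,0],[0,-0.003,0,0],[0,-0.003,0,0],[0,-0.003,0,0],[0,-0.003,0,0],[0,-0.003,0,0],[0,-0.003,0,0]]'
python3 -m handwheel '[[0,-0.0025,0.0008,0],[0,-0.0028,0.0009,0],[0,-0.0028,0.0018,0],[0,-0.0025,0.0018,0],[0,0,0,0],[0,0,0,0]]'
python3 -m handwheel '[[0,0,-0.005,0],[0,0,-0.015,0],[0,0,-0.03,0],[0,0,-0.03,0],[0,0,0,0]]'
python3 - <<'E'
from h import *
im=np.mean([r.snapshot('scene').astype(float) for _ in range(3)],0);np.save('s3.npy',im)
o=np.load('s1.npy');d=np.abs(im-o).max(2)
print('rubber change',d[205:250,320:345].mean(), np.abs(np.load('s2.npy')-o).max(2)[205:250,330:340].mean(),d[205:250,330:340].mean())
g=im.min(2)
for y in range(222,248): print(y,' '.join('%3d'%v for v in g[y,374:396]))
E
```

```text
time: 15.7
tool_pos: [479.8, 216.1, 100.2]
tcp_rot: [-180.0, -0.0, 107.1]
ft_force: [-0.7, 0.5, 1.5]
finger_gap: 30.1
grip_force: 0.2
time: 16.3
tool_pos: [470.0, 213.0, 94.9]
tcp_rot: [-180.0, 0.0, 107.1]
ft_force: [-0.7, 0.6, -0.2]
finger_gap: 29.9
grip_force: 0.0
time: 16.8
tool_pos: [473.4, 214.2, 181.8]
tcp_rot: [179.4, -0.0, 107.1]
ft_force: [1.5, 0.4, 1.4]
finger_gap: 30.1
grip_force: 0.0
rubber change 5.111111111111111 3.6266666666666665 4.202222222222222
222  47  86  83  45  46  52  49  48  51  50  48  49  48  50  45  47  44  43  45  41  40  40
223  39  82  80  47  48  49  48  47  51  51  52  48  49  50  46  51  51  47  49  45  45  43
224  79 106  78  46  48  45  49  45  42  49  46  48  48  49  48  50  47  49  52  49  48  47
225 124 118  30  33  35  41  41  44  42  37  39  41  44  44  45  50  48  49  48  49  49  47
226 114  82  77  76  46  16  18  41  60  56  55  30  12  22  33  45  47  50  49  44  49  49
227 142 192 230 251 238 234 200 217 255 255 255 255 255 248 104  30  44  48  47  51  47  45
228 120 173 201 223 227 230 208 214 246 252 251 251 253 255 240  19  41  45  49 
[... 1059 characters left out ...]
 132 192 231 228 229 245 205  18  41  45  44  43  46  44
241 143 195 185 179 176 151 135 173 222 223 220 218 222 221 138  24  40  46  46  45  43  43
242  55  71  83  91 145 148 123 179 219 218 218 217 222 219 140  27  43  49  45  45  44  46
243  39  40  35  37  38  29 130 199 224 220 219 220 224 218 137  29  44  44  45  45  43  46
244  44  44  41  43  37  36  66 125 187 203 206 217 234 200  63  37  41  46  44  42  46  49
245  43  43  48  43  45  43  38  34  42  40  42  54  57  41  33  39  43  45  42  43  44  44
246  46  44  46  43  45  46  43  40  39  38  38  36  35  38  42  42  47  44  46  45  44  47
247  40  42  42  41  44  43  46  46  41  40  42  42  41  47  42  43  44  45  43  43  44  46
```

The clockwise stroke carried the lobe to about -76° (roughly 95° of turn, tip face of the next lobe now at scene rows 232–234), and the rubber did not change. Now the gripping strokes: first the lobe at +43°.

```bash
python3 -m handwheel '[[0,0.02,0,0],[0,0.03,0,0],[0,0,0.02,0],[0,0,0.03,0],[0,0,0.02,0],[0,0,0.01,0],[0,0,0,0],[0,0,0,0]]'
python3 -c "
from h import *
go(504.2,223.7,85)"
```

```text
time: 17.75
tool_pos: [518.0, 227.6, 95.4]
tcp_rot: [-180.0, 0.0, 107.1]
ft_force: [0.8, -0.7, -0.7]
finger_gap: 30.2
grip_force: 0.0
t 17.75 at [518.  227.6  95.4] [-180.     0.   107.1] tool d [  0.3 -14.4  10.4] turn None F [ 0.8 -0.7 -0.7]
```

```bash
python3 -m handwheel '[[0,0,-0.003,0],[0,0.0016,-0.002,0],[0,0.002,0,0],[0,0.0026,0,0],[0,0.0026,0,0],[0,0.0022,0.0003,0],[0,0.0022,0.0006,0],[0,0.0022,0.0008,0],[0,0.0016,0.0012,0],[0,0.0016,0.0012,0]]'
python3 -m handwheel '[[0,0.0014,0.0016,0],[0,0.0012,0.0016,0],[0,0,0,0],[0,0,0,0]]'
python3 -m handwheel '[[0,0,-0.005,0],[0,0,-0.015,0],[0,0,-0.03,0],[0,0,-0.03,0],[0,0,0,0]]'
python3 - <<'E'
from h import *
im=np.mean([r.snapshot('scene').astype(float) for _ in range(3)],0);np.save('s4.npy',im)
o=np.load('s3.npy');d=np.abs(im-o).max(2)
print('rubber change',d[205:250,320:345].mean(),d[205:250,330:340].mean()); go(504.2,223.7,85)
g=im.min(2)
for y in range(222,248): print(y,' '.join('%3d'%v for v in g[y,374:396]))
E
```

```text
time: 18.75
tool_pos: [535.8, 233.2, 95.7]
tcp_rot: [-180.0, 0.0, 107.0]
ft_force: [-0.4, -0.5, 0.5]
finger_gap: 30.1
grip_force: 0.3
time: 19.15
tool_pos: [538.2, 233.9, 92.6]
tcp_rot: [-180.0, 0.0, 107.1]
ft_force: [0.6, 0.1, -0.4]
finger_gap: 29.8
grip_force: 0.1
time: 19.65
tool_pos: [541.5, 235.1, 180.0]
tcp_rot: [179.4, -0.0, 107.1]
ft_force: [-0.1, 0.1, 0.4]
finger_gap: 30.2
grip_force: 0.0
rubber change 6.393185185185185 5.2481481481481485
t 19.8 at [538.4 234.  173.4] [179.9  -0.  107.1] tool d [  0.2 -35.7  88.4] turn None F [-0.6 -0.1 -0.6]
222  43  87  83  45  46  49  48  46  50  48  47  49  48  48  47  46  45  40  40  36  43  40
223  39  83  83  45  49  50  47  46  45  40  41  41  42  43  44  48  49  46  48  47  42  40
224  79 104  78  44  47  44  37  23  14  15  12  13  19  26  33  42  47  46  46  47  44  45
225 125 116  30  33  37  37  46 227 255 255 255 255 245 206 105  34  46  45  49  49  48  47
226 132 113  71  76  54  14  56 179 243 250 249 251 255 255 234  25  43  48  46  44  49  47
227 180 225 247 242 250 235 125 180 236 244 243 245 249 255 223  27  39  45  47  5
[... 1149 characters left out ...]
 164 193 195 203 210 210 217 153  31  40  42  42  47  43
241 139 136 136 134 160 119  93 123 120 116 134 129  90  91  71  41  38  46  43  46  46  45
242  71  65  82 100  83  48  35  42  36  36  38  39  35  34  40  41  42  45  45  45  47  41
243  41  38  40  39  38  40  41  41  43  41  43  39  43  43  44  44  44  45  44  44  42  43
244  42  43  43  46  45  44  47  44  43  44  46  44  46  40  42  43  41  44  44  46  44  42
245  44  45  44  45  43  42  43  46  43  44  44  45  44  45  45  46  46  44  41  43  41  42
246  41  41  44  46  45  45  46  43  42  45  46  43  41  44  45  42  44  44  47  46  44  45
247  45  41  42  46  43  40  44  45  45  42  44  43  48  43  43  46  44  43  46  43  41  45
```

Knob now at lobe angles +83/−37° (top lobe tip at scene row 225), 40° of gripping-side motion done. Next stroke with the lobe at −37°; first I position.

```bash
python3 -m handwheel '[[0,-0.022,0,0],[0,-0.025,0,0],[0,0,0.015,0],[0,0,0.025,0],[0,0,0.02,0],[0,0,0.01,0],[0,0,0.003,0],[0,0,0,0],[0,0,0,0]]'
python3 -c "
from h import *
go(504.2,223.7,85)"
```

```text
time: 20.7
tool_pos: [494.0, 220.4, 100.6]
tcp_rot: [179.9, -0.0, 107.1]
ft_force: [0.2, -0.1, 0.5]
finger_gap: 29.7
grip_force: 0.0
t 20.7 at [494.  220.4 100.6] [179.9  -0.  107.1] tool d [ 0.2 10.7 15.6] turn None F [ 0.2 -0.1  0.5]
```

```bash
python3 -m handwheel '[[0,0,0.002,0],[0,0.003,0,0],[0,0.0025,0,0],[0,0.0025,0,0],[0,0.0025,0,0],[0,0.0025,0,0],[0,0.0025,0,0],[0,0.0025,0,0],[0,0.0025,0,0],[0,0.0025,0,0]]'
python3 -m handwheel '[[0,0,0,0],[0,0,0,0]]'
python3 - <<'E'
from h import *
go(504.2,223.7,85)
t=np.mean([r.snapshot('top').astype(float) for _ in range(6)],0);np.save('t2.npy',t)
a=np.radians(107);u=np.array([np.cos(a),np.sin(a),0]);v=np.array([np.sin(a),-np.cos(a),0]);O=np.array([533.2,129,85])
# profile across rubber averaged along axle, v coordinate on plane z=85
g=t.mean(2).astype(np.float32);o=np.load('t1.npy').mean(2).astype(np.float32)
vs=np.arange(-44,44,2.)
def prof(g,k0,k1):
    P=np.array([[proj('top',O+k*u+w*v) for w in vs] for k in np.arange(k0,k1,2.)],np.float32)
    return np.median(cv2.remap(g,P[...,0],P[...,1],cv2.INTER_LINEAR),0)
for k in((-52,-35),(-35,-15),(-15,0),(0,16)):
    print(k);print(' '.join('%d:%.0f/%.0f'%z for z in zip(vs,prof(g,*k),prof(o,*k))))
E
```

```text
time: 21.7
tool_pos: [515.4, 227.0, 97.7]
tcp_rot: [-180.0, 0.0, 107.1]
ft_force: [-1.6, -1.0, 1.4]
finger_gap: 29.8
grip_force: 0.7
time: 21.9
tool_pos: [515.3, 226.9, 97.6]
tcp_rot: [180.0, 0.0, 107.1]
ft_force: [-0.6, -0.3, -0.8]
finger_gap: 29.9
grip_force: 0.0
t 21.9 at [515.3 226.9  97.6] [180.    0.  107.1] tool d [  0.2 -11.6  12.6] turn None F [-0.6 -0.3 -0.8]
(-52, -35)
-44:52/58 -42:52/63 -40:53/65 -38:53/67 -36:54/71 -34:53/73 -32:52/71 -30:43/73 -28:33/79 -26:30/84 -24:30/85 -22:30/86 -20:32/86 -18:36/88 -16:39/88 -14:40/89 -12:41/91 -10:42/91 -8:42/93 -6:43/95 -4:43/96 -2:44/96 0:45/95 2:45/97 4:45/106 6:45/114 8:46/121 10:46/127 12:46/129 14:45/131 16:45/137 18:45/145 20:45/153 22:44/157 24:43/160 26:42/163 28:42/167 30:49/173 32:67/161 34:82/156 36:86/161 38:86/166 40:85/163 42:85/160
(-35, -15)
-44:53/158 -42:53/164 -40:53/169 -38:53/168 -36:53/166 -34:53/167 -32:52/170 -30:42/169 -28:32/170 -26:30/172 -24:31/175 -22:31/174 -20:32/174 -18:36/175 -16:39/177 -14:39/174 -12:40/175 -10:42/176 -8:43/178 -6:43/174 -4:44/173 -2:44/175 0:45/177 2:44/175 4:45/176 6:46/176 8:4
[... 229 characters left out ...]
-36:53/158 -34:53/153 -32:49/144 -30:40/133 -28:32/123 -26:31/114 -24:31/109 -22:31/98 -20:32/93 -18:33/89 -16:34/82 -14:34/83 -12:36/76 -10:40/64 -8:42/54 -6:44/50 -4:44/46 -2:45/46 0:45/46 2:45/44 4:45/42 6:45/41 8:45/41 10:46/41 12:45/42 14:45/41 16:45/42 18:45/41 20:44/42 22:42/42 24:39/40 26:40/41 28:43/40 30:51/39 32:70/40 34:82/42 36:83/44 38:84/51 40:84/64 42:83/80
(0, 16)Traceback (most recent call last):
  File "<stdin>", line 12, in <module>
  File "<stdin>", line 9, in prof
  File "h.py", line 13, in proj
    p=r.camera_params(n);c=np.array(p['R'])@X+np.array(p['t']); return c[0]/c[2]*p['fx']+p['cx'],c[1]/c[2]*p['fy']+p['cy']
ValueError: time passes only in moves, steps and waits
```

Profile across the rubber in the top view: a sharp edge at −18.5 mm plus the silhouette edges (−30.3/+31.5) put the flat at about 91–95° of rotation, so it stands upright already. I back off and look.

```bash
python3 -m handwheel '[[0,-0.003,0,0],[0,-0.002,0,0],[0,0,-0.01,0],[0,0,-0.03,0],[0,0,-0.04,0],[0.02,0,-0.03,0],[0.05,0,0,0],[0.05,0,0,0],[0.05,0,0,0],[0,0,0,0]]'
python3 - <<'E'
from h import *
a=np.radians(107);u=np.array([np.cos(a),np.sin(a),0]);v=np.array([np.sin(a),-np.cos(a),0]);O=np.array([533.2,129,85])
vs=np.arange(-44,44,2.);ks=np.arange(-52,18,2.)
P=np.array([[proj('top',O+k*u+w*v) for w in vs] for k in ks],np.float32)
t=np.mean([r.snapshot('top').astype(float) for _ in range(8)],0);s=np.mean([r.snapshot('scene').astype(float) for _ in range(4)],0)
np.save('t3.npy',t)
M=cv2.remap(t.mean(2).astype(np.float32),P[...,0],P[...,1],cv2.INTER_LINEAR)
for i in(0,9,18,27): print(ks[i],' '.join('%d:%.0f'%z for z in zip(vs,np.median(M[i:i+8],0))))
e=lambda im,x,y:np.clip(cv2.resize(im[y:y+65,x:x+95,::-1],None,fx=4.2,fy=4.2,interpolation=cv2.INTER_CUBIC)*1.6,0,255).astype(np.uint8)
cv2.imwrite('pics/c8.png',np.hstack([e(t,150,160),e(s,300,200)]))
E
```

```text
time: 23.2
tool_pos: [457.9, 393.3, 208.7]
tcp_rot: [180.0, -0.2, 107.4]
ft_force: [0.2, -0.3, 0.6]
finger_gap: 29.6
grip_force: 0.0
-52.0 -44:54 -42:53 -40:54 -38:54 -36:54 -34:54 -32:51 -30:43 -28:34 -26:32 -24:31 -22:31 -20:33 -18:36 -16:40 -14:40 -12:42 -10:42 -8:43 -6:43 -4:45 -2:45 0:46 2:46 4:46 6:46 8:46 10:46 12:47 14:46 16:46 18:46 20:45 22:44 24:43 26:42 28:43 30:51 32:68 34:85 36:86 38:86 40:86 42:86
-34.0 -44:53 -42:54 -40:54 -38:54 -36:54 -34:54 -32:52 -30:43 -28:33 -26:31 -24:31 -22:32 -20:33 -18:37 -16:39 -14:40 -12:41 -10:42 -8:43 -6:44 -4:45 -2:45 0:45 2:45 4:46 6:46 8:46 10:46 12:46 14:46 16:45 18:45 20:45 22:42 24:40 26:40 28:42 30:50 32:67 34:82 36:82 38:82 40:82 42:83
-16.0 -44:53 -42:53 -40:53 -38:53 -36:54 -34:53 -32:50 -30:40 -28:31 -26:31 -24:31 -22:32 -20:33 -18:38 -16:40 -14:41 -12:41 -10:42 -8:43 -6:44 -4:45 -2:46 0:46 2:45 4:45 6:45 8:46 10:46 12:46 14:46 16:45 18:45 20:44 22:42 24:39 26:39 28:42 30:51 32:71 34:82 36:83 38:83 40:83 42:83
2.0 -44:53 -42:53 -40:53 -38:53 -36:53 -34:52 -32:48 -30:39 -28:33 -26:32 -24:32 -22:33 -20:35 -18:38 -16:40 -14:41 -12:42 -10:43 -8:44 -6:44 -4:45 -2:46 0:46 2:46 4:46 6:46 8:46 10:47 12:46 14:46 16:46 18:45 20:44 22:41 24:38 26:40 28:44 30:54 32:73 34:83 36:84 38:84 40:84 42:83
```

View pics/c8.png

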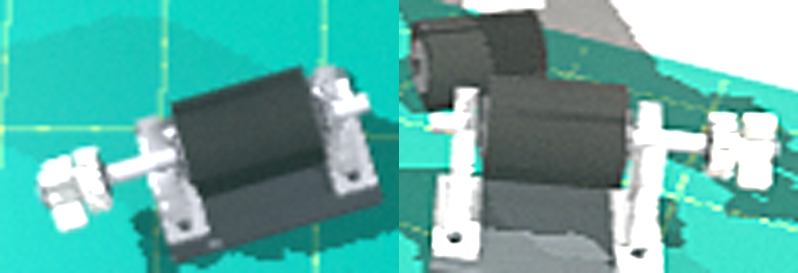

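The last view shows a dark strip on the robot side (top crop about (260,180)) and a fine seam line at scene crop about (550,115). I use the seam as an angle mark and compare it numerically across the stored pictures.

Run:
```python
from h import *
a=np.radians(107);u=np.array([np.cos(a),np.sin(a),0]);v=np.array([np.sin(a),-np.cos(a),0])
p={n:r.camera_params(n) for n in('top','scene')}
def pj(n,X):
    c=np.array(p[n]['R'])@X+np.array(p[n]['t']);return c[0]/c[2]*p[n]['fx']+p[n]['cx'],c[1]/c[2]*p[n]['fy']+p[n]['cy']
def prof(n,g,O,u,k0,k1,qs):
    z=np.array([0,0,1.]);c=ray2(n)-O; c-=c@u*u; c/=np.linalg.norm(c); w=np.cross(u,c) # dir perpendicular to view & axle
    v=np.cross(u,z); print('view theta',np.degrees(np.arctan2(c@v,c[2])).round(1),'w theta',np.degrees(np.arctan2(w@v,w[2])).round(1))
    P=np.array([[pj(n,O+k*u+q*w) for q in qs] for k in np.arange(k0,k1,2.)],np.float32)
    return np.median(cv2.remap(g.astype(np.float32),P[...,0],P[...,1],cv2.INTER_LINEAR),0)
def ray2(n): return -np.array(p[n]['R']).T@np.array(p[n]['t'])
qs=np.arange(-40,42,2.)
def show(l,x): print(l,' '.join('%d:%.0f'%z for z in zip(qs,x)))
now=np.mean([r.snapshot('scene').astype(float) for _ in range(6)],0);np.save('s5.npy',now)
O=np.array([533.2,129,85])
for l,f in(('s1','s1'),('s3','s3'),('s4','s4'),('now','s5')):
    show(l,prof('scene',np.load(f+'.npy').mean(2),O,u,-40,0,qs))
b=np.radians(84.66);u0=np.array([np.cos(b),np.sin(b),0]);O0=np.array([501.6,-258.2,25])
show('top now',prof('top',np.load('t3.npy').mean(2),O,u,-40,0,qs))
show('top0',prof('top',cv2.imread('pics/top0.png').mean(2),O0,u0,-50,16,qs))
show('scene0',prof('scene',cv2.imread('pics/scene0.png').mean(2),O0,u0,-50,16,qs))
```

```text
view theta 53.6 w theta 143.6
s1 -40:102 -38:100 -36:98 -34:97 -32:98 -30:89 -28:71 -26:58 -24:61 -22:62 -20:56 -18:52 -16:59 -14:63 -12:62 -10:62 -8:61 -6:61 -4:60 -2:60 0:59 2:58 4:58 6:57 8:56 10:56 12:55 14:54 16:54 18:52 20:50 22:49 24:48 26:47 28:44 30:42 32:44 34:57 36:69 38:69 40:69
view theta 53.6 w theta 143.6
s3 -40:101 -38:101 -36:99 -34:97 -32:99 -30:84 -28:67 -26:60 -24:62 -22:64 -20:56 -18:52 -16:59 -14:65 -12:64 -10:62 -8:62 -6:62 -4:61 -2:60 0:60 2:60 4:58 6:58 8:57 10:57 12:56 14:55 16:54 18:53 20:51 22:50 24:49 26:48 28:46 30:44 32:44 34:58 36:69 38:70 40:69
view theta 53.6 w theta 143.6
s4 -40:103 -38:103 -36:101 -34:100 -32:100 -30:91 -28:65 -26:49 -24:59 -22:63 -20:63 -18:63 -16:63 -14:63 -12:62 -10:62 -8:62 -6:62 -4:61 -2:60 0:59 2:53 4:49 6:51 8:55 10:57 12:56 14:54 16:53 18:52 20:51 22:50 24:49 26:47 28:45 30:43 32:44 34:58 36:70 38:70 40:69
view theta 53.6 w theta 143.6
now -40:66 -38:66 -36:65 -34:64 -32:66 -30:63 -28:59 -26:58 -24:59 -22:61 -20:61 -18:60 -16:60 -14:61 -12:61 -10:58 -8:54 -6:52 -4:54 -2:57 0:57 2:56 4:56 6:55 8:54 10:53 12:52 14:52 16:51 18
[... 256 characters left out ...]
45 6:46 8:46 10:46 12:46 14:45 16:45 18:45 20:44 22:41 24:39 26:41 28:45 30:60 32:79 34:83 36:83 38:83 40:84
view theta -12.1 w theta 77.9
top0 -40:74 -38:70 -36:54 -34:49 -32:49 -30:42 -28:31 -26:31 -24:32 -22:32 -20:33 -18:35 -16:37 -14:38 -12:39 -10:40 -8:40 -6:40 -4:41 -2:41 0:42 2:42 4:42 6:42 8:42 10:41 12:38 14:37 16:38 18:40 20:40 22:40 24:40 26:38 28:37 30:39 32:49 34:64 36:70 38:73 40:74
view theta 49.6 w theta 139.6
scene0 -40:107 -38:107 -36:107 -34:108 -32:109 -30:109 -28:96 -26:70 -24:58 -22:60 -20:61 -18:58 -16:56 -14:57 -12:60 -10:61 -8:60 -6:60 -4:60 -2:59 0:58 2:57 4:57 6:56 8:55 10:54 12:53 14:52 16:51 18:51 20:49 22:48 24:48 26:46 28:45 30:43 32:43 34:47 36:55 38:58 40:71
```

The seam marks read 13° after placing and 13° after the clockwise turn, so the roller stayed still. They then read 58°, and now the seams are about 94° on. The silhouette gives about 88° and the strip edge about 92°, so the flat is upright within a few degrees. The arm is clear, so I hand in.

```bash
python3 -c "
from bench import r
print(r.hand_in())"
```

```text
the job is handed in; nothing more can be done
None
```

The job is handed in: the roller lies in both V-notches, the knob ran loose for about 95° clockwise without moving it, and two anticlockwise strokes carried it round until its flat stood upright (about 91° ± 4° by the pictures), finishing at about 24 s with the other things not touched.

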